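Gauge the depth of a press channel in an investment ring

TASK

Check how deep the press channel in the plaster investment ring is: take the depth gauge out of its blue stand, slide its rod into the channel until it firmly touches the bottom, then slide the brass stop collar down the rod until it lies flat on top of the ring, so that the gauge shows the depth. Go gently (a push of more than 25 N would crack the ring or its floor), leave the gauge standing in the ring, bottomed, with the stop on the ring, and do not disturb the other things on the bench.

Things in the scene. Friction and masses are not known exactly. Their poses are not given: they have to be found in the camera images.
- rod: depth gauge, 84 mm long, standing upright in the blue stand at the start. Origin at the centre of the tip's flat end, +z along the axis to the head. Steel shaft 12 mm in diameter from z = 0 to 62 mm (the lowest 3 mm taper to 8 mm diameter), then a black grip head 14 mm in diameter from z = 62 to 84 mm. Dark lines every 5 mm from the tip. With the stop collar it weighs about 0.1 kg.
- rod_tip (a point): the rod's lower end, on its axis (same point as the origin of rod)
- stop (a joint): brass stop collar on the rod, 38 mm in diameter, 8 mm thick; slides along the shaft and stays where left (about 2 N to slide). Value in m: 0 with its top against the head (underside 54 mm above the tip), growing towards the tip, at most 0.045; starts at 0 to 0.006. Underside is 0.054 minus the value above the tip; finally that is the channel's depth.
- stop_under (a point): centre of the collar's underside, on the rod's axis; the collar's top is 8 mm above it
- ring: investment ring: fixed off-white plaster cylinder 54 mm in diameter, 50 mm high, on a dark steel plate. Origin at the centre of its underside (10 mm above the worktop), z up. In its middle is a vertical blind bore (the press channel), 28 to 42 mm deep from the ring's top; the depth differs from ring to ring and is known only by feel. On the floor lies a soft disc that gives 1.5 mm under 1.5 N, then it is hard.
- bore_mouth (a point): centre of the bore's mouth, level with the ring's top face, 60 mm above the worktop. Funnel mouth 21.8 mm wide at the top and 4 mm deep, then the bore, 13.8 mm in diameter. The rough wall grips the rod from about 10 mm down: 3 to 7 N are needed to slide the rod, which does not sink by its own weight.
- ring_base: fixed dark steel carrier plate under the ring, 72 mm in diameter, 10 mm high, origin at the centre of its underside; it carries the floor of the bore (a force between rod and this body is the rod standing on the bore's floor)
- stand: fixed blue stand, foot 66 x 66 x 10 mm with an upright tube 29 mm in diameter up to 40 mm above the worktop; its vertical hole, 14.8 mm wide, reaches down to 10 mm above the worktop, and the rod stands loosely in it. Origin at the centre of its underside, hole on its z axis.
- lower_model: bystander: tan stone jaw model 62 x 80 x 37 mm, origin at the centre of its underside
- upper_model: bystander: tan stone horseshoe jaw model 60 x 78 x 29 mm, origin at the centre of its underside
- jar: bystander: small screw-lid powder jar, 37 mm in diameter, 49 mm high, origin at the centre of its underside
- reagent: bystander: small white-capped bottle, 29 mm in diameter, 62 mm high, origin at the centre of its underside
Not all that is in view belongs to the job. There is more than one size of the rod; the job needs the smallest. What is shaped like the ring_base but pink is not meant.

How it is judged (in metres and radians):
On the way:
1. the gauge rod stands upright in the bore and is pressed on its floor with more than 3 N, the stop collar still more than 4 mm above the ring (horizontal distance between rod_tip and bore_mouth below 0.003 m and angle between the z axis of rod and the z axis of ring, either way round below 0.1 rad and z of rod_tip in the frame of bore_mouth below -0.02 m and contact force between rod and ring_base above 3 N and z of stop_under in the frame of bore_mouth above 0.004 m), for 0.1 s.
At the end, for the whole second after the job is handed in: the rod stands in the bore at rest (tip within 3 mm of the bore's axis, over 20 mm deep, within 0.1 rad of upright), pressing its floor with over 0.3 N, that is within about 1.5 mm of the hard bottom, and the stop's underside is less than 1.5 mm above the ring's top (horizontal distance between rod_tip and bore_mouth below 0.003 m and angle between the z axis of rod and the z axis of ring, either way round below 0.1 rad and z of rod_tip in the frame of bore_mouth below -0.02 m and contact force between rod and ring_base above 0.3 N and z of stop_under in the frame of bore_mouth below 0.0015 m and linear speed of rod below 0.01 m/s); the robot touches nothing.
It fails at once if the rod presses on the bore's floor with more than 25 N (contact force between rod and ring_base above 25 N).
It fails at once if the gauge (rod or stop) presses on the ring with more than 25 N (contact force between rod and ring above 25 N).
It fails at once if the robot itself presses on the ring with more than 25 N (contact force between any of the fingers, the arm and ring above 25 N).
It fails at once if a bystander (jaw models, powder jar, bottle) is moved more than 15 mm (distance of any of lower_model, upper_model, jar, reagent from where it was at the start of the episode above 0.015 m).
It also fails if it takes over 48 s, if anything falls off the work surface, if the arm or the gripper's body presses on something with over 40 N, if the wrist force passes 120 N, or if a joint passes its speed limit or range.

ROBOT

A 6-joint arm with a two-finger parallel gripper is mounted at the origin on a cart in front of the work surface, level with it; the furniture and walls round the work are solid. World frame = base frame: x ahead of the robot, y to its left, z up, the work surface at z = 0. Lengths are in mm, angles in degrees, forces in N, time in s.
With the tool pointing down it reaches from about 350 to 775 mm from the base axis. Payload 7.3 kg.
Tool frame: the origin (TCP) lies midway between the tips of the shut fingers; the grasp point (between the pads) lies 19 mm behind it; z points along the fingers, y is the line along which they close (so a half turn about z gives the same grasp; the last joint's range is limited). The gripper opens to 92 mm and grips with 3 to 60 N. Pads are 19 mm wide; open, the fingers measure 130 mm over their backs; the gripper's body (75 mm by 190 mm) begins 47 mm behind the grasp point.
Start: joints at [-84.053, 19.595, 87.324, -0, 73.075, -8.365], TCP at [129.807, -508.719, 226.741] pointing down, gripper open.
Joint ranges: [-145.02, 145.02], [-44.19, 115.74], [2.07, 154.8], [-57.11, 237.11], [16.16, 152.29], [-177.93, 177.93]. Speed limits (degrees/s): [147.25, 147.25, 180, 180, 180, 180].

INTERFACE

Orientations are given as [roll, pitch, yaw] about the fixed x, y, z axes, in that order (R = Rz(yaw) Ry(pitch) Rx(roll)).
In Python, from station import env, eoat, kinematics, sensors, viewer, job gives the robot as it stands. Calls block until the motion is done:
- env.move_pose(position, orientation): joint-space move of the TCP to a pose.
- env.move_l(position, orientation=None, max_speed=150): straight line of the TCP; orientation=None keeps the orientation; max_speed is the mean speed in mm/s.
- env.move_j(angles): joint-space move.
- eoat.grip(opening, effort=None): finger opening in mm; effort is the grip in N (None keeps the last); returns when the fingers have stopped.
- env.wait(seconds).
- kinematics.solve_ik(position, orientation): joint angles nearest the present ones, or None.
- sensors.sense(): the state.
- viewer.camera(name): name is "scene" or "side" or "wrist"; returns (picture, depth): 400x640x3 uint8, red, green, blue; 400x640 float32, mm along the optical axis (not along the pixel's ray), 0 where there is no reading.
- viewer.camera_info(name): a dict with "fx", "fy", "cx", "cy" (pixels), "k1" (the pictures are not rectified: a ray, as slopes to the right and down, at radius r is drawn at 1 + k1 r^2 times it, then the intrinsics apply), "R" (3x3) and "t" (3): a world point X has camera coordinates R X + t. Camera axes: x right, y down, z forward; pixel columns grow to the right and rows downward; lengths in mm; the calibration is good to about 2 mm. A picture is of the moment at which its call begins: read the wrist's pose just before it. camera_info takes no time and is no camera call; for the wrist camera it gives the pose at the moment of the call.
A pose or a line that the arm cannot do raises env.PlanningError and nothing moves.
- job.close_job(): hands the job in; it is judged then, once.
The state is a dict: "time": time; "qpos": joint angles; "joint_vel": joint speeds; "tau": joint torques, N m; "tcp_pos": TCP position; "tcp_rot": TCP orientation; "ft_force": force on the tool from outside, world axes, zero at the start; "ft_torque": the same for the moment, N m; "finger_gap": finger opening in mm; "finger_force": force on a finger pad.
Only numpy, scipy, OpenCV 4.12 (cv2) and the standard library are available. Lean on these libraries where they do the work, as an engineer would, in place of code of your own. Each camera call takes 0.05 s, during which the arm holds its last target. There are 200 camera calls.

## Working session

There is one attempt and no reset: what is moved stays moved. The work goes in short steps, each a Python script; the robot and the scene stay as the last script left them, time stands still between calls to the robot, and variables do not carry over. Pictures are saved under pics/ and viewed, at most 10 in all, crops included, and the job is handed in when it is done.

```bash
mkdir -p pics; ls
python3 - <<'E'
from station import env,viewer,sensors
import cv2,numpy as np
for n in("scene","side"):
    p,d=viewer.camera(n); cv2.imwrite(f"pics/{n}0.png",p[:,:,::-1]); np.save(f"pics/{n}0.npy",d)
    print(n,viewer.camera_info(n))
s=sensors.sense();print(s["time"],s["tcp_pos"],s["tcp_rot"],s["ft_force"],s["finger_gap"])
E
```

```text
pics
scene {'fx': 479.28235965688447, 'fy': 479.28235965688447, 'cx': 314.0218687885107, 'cy': 195.8283490094916, 'k1': -0.03623803314402273, 'R': array([[ 0.64714843, -0.76212658,  0.01902577],
       [-0.37433136, -0.33940063, -0.86295031],
       [ 0.66413473,  0.551335  , -0.50493047]]), 't': array([-579.03119896,  244.11060724,  944.84099887])}
side {'fx': 490.6484028283332, 'fy': 490.6484028283332, 'cx': 321.6792545551799, 'cy': 203.8606291308832, 'k1': -0.10688918651992572, 'R': array([[-0.90581087, -0.42364961, -0.00526011],
       [-0.25362511,  0.55214063, -0.79423865],
       [ 0.33938321, -0.71809591, -0.60758316]]), 't': array([483.15642406, 338.84764458, 810.20731097])}
0.1 [ 129.75501404 -508.34625586  226.11442128] [-1.79921408e+02 -9.44903467e-03  1.43145726e+01] [-0.31308416 -0.14292838  0.74536702] 91.62420795073186
```

View pics/scene0.png

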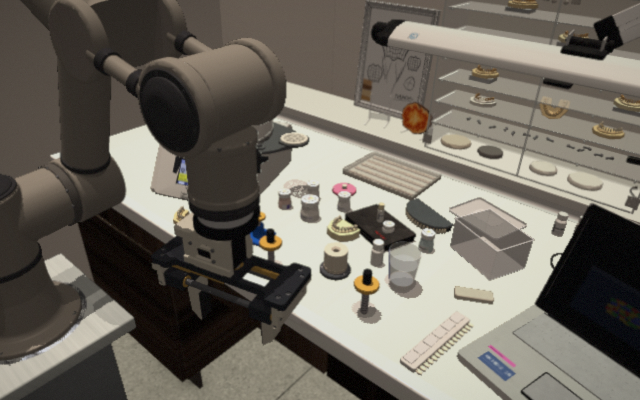

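View pics/side0.png

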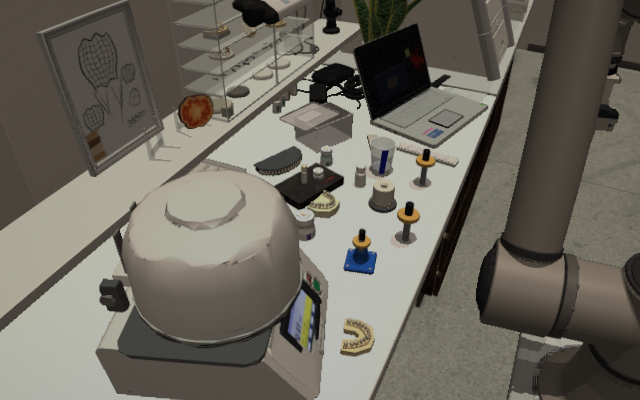

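The side view shows the blue stand at about (361,262), with the small gauge's head at (362,234). The ring is at (383,190). The larger gauges at (408,222) and (425,165) aren't part of the job. In the scene view the ring is at (335,255) and the gauge is partly hidden by the arm.

```bash
cat > h.py <<'E'
import numpy as np,cv2
from station import env,eoat,kinematics,sensors,viewer,job
def ray(info,uv):
    K=np.array([[info["fx"],0,info["cx"]],[0,info["fy"],info["cy"]],[0,0,1]])
    p=cv2.undistortPoints(np.array([[uv]],float),K,np.array([info["k1"],0,0,0]))[0,0]
    R,t=np.array(info["R"]),np.array(info["t"])
    return -R.T@t, R.T@np.array([p[0],p[1],1])
def onplane(info,uv,z):
    o,d=ray(info,uv); return o+d*(z-o[2])/d[2]
def two(i1,uv1,i2,uv2):
    o1,d1=ray(i1,uv1);o2,d2=ray(i2,uv2)
    s=np.linalg.lstsq(np.c_[d1,-d2],o2-o1,rcond=None)[0]
    a,b=o1+d1*s[0],o2+d2*s[1]; return (a+b)/2,np.linalg.norm(a-b)
def project(info,X):
    R=np.array(info["R"]);p=R@np.array(X)+info["t"];q=p[:2]/p[2];q=q*(1+info["k1"]*(q@q))
    return q*[info["fx"],info["fy"]]+[info["cx"],info["cy"]]
E
python3 - <<'E'
from h import *
i=viewer.camera_info("side");s=viewer.camera_info("scene")
im=cv2.imread("pics/side0.png");im2=cv2.imread("pics/scene0.png")
print("head z94",onplane(i,(362,231),94),"ring side z60",onplane(i,(384,183),60),"ring scene",onplane(s,(336,248),60), "base side z0",onplane(i,(382,205),5))
hsv=cv2.cvtColor(im,cv2.COLOR_BGR2HSV)
m=cv2.inRange(hsv,(105,150,60),(125,255,255));m[:,:330]=0;m[:,380:]=0;m[:230]=0
x,y,w,h=cv2.boundingRect(m);print("blue",x,y,w,h,onplane(i,(x+w/2,y+h/2),15))
print("jar",onplane(i,(303,212),49),"reag",onplane(i,(361,168),62),"big",onplane(i,(408,243),0))
a=cv2.resize(im[130:280,290:450],None,fx=4,fy=4,interpolation=cv2.INTER_CUBIC)
cv2.imwrite("pics/crop1.png",a[:600,:800])
E
```

```text
head z94 [ 506.34314245 -142.84890343   94.        ] ring side z60 [ 536.49614979 -375.49803801   60.        ] ring scene [ 536.10886346 -367.32789345   60.        ] base side z0 [ 531.31779338 -357.20510204    5.        ]
blue 345 250 31 23 [ 502.38968658 -133.70879534   15.        ]
jar [ 674.50270361 -198.7604924    49.        ] reag [ 612.75776693 -412.23270369   62.        ] big [ 429.41098024 -251.57543307    0.        ]
```

View pics/crop1.png

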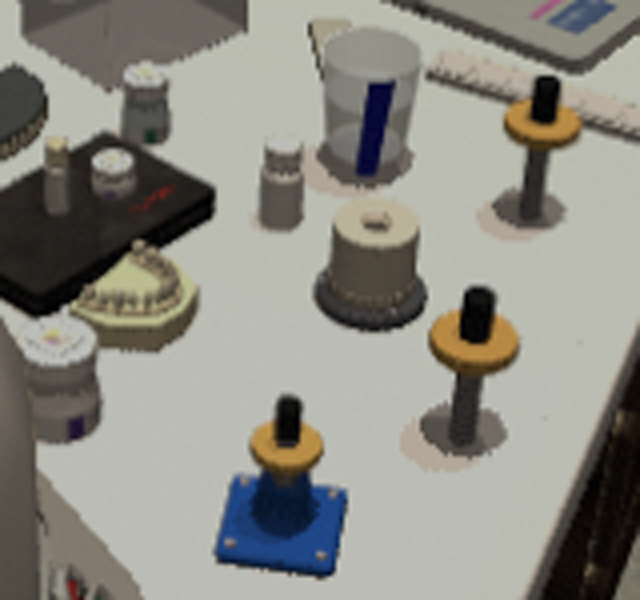

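The crop puts the head-top centre at side pixel (362,230) and the ring's mouth at about (384,185.5). That gives a stand near (504,-138) and a ring near (536,-370). The fingers need to stay above the collar. Next I'll take a close look from above the stand.

Run:
```python
from h import *
env.move_pose([504,-139,240],[180,0,0])
s=sensors.sense();i=viewer.camera_info("wrist");p,d=viewer.camera("wrist")
cv2.imwrite("pics/w1.png",p[:,:,::-1]);np.save("pics/w1.npy",d)
import pickle;pickle.dump(i,open("w1.pkl","wb"))
print(s["time"],s["tcp_pos"],s["tcp_rot"],s["ft_force"],s["qpos"]);C=-np.array(i["R"]).T@i["t"];print("cam",C,i["R"])
for X in([504,-139,94],[504,-139,40],[536,-370,60]):print(project(i,X))
```

```text
2.0 [ 503.79297942 -139.75065772  239.93544968] [ 1.79989770e+02  1.07131543e-02 -5.26199279e-02] [ 0.80514011 -0.34872501  0.16084248] [-2.38982405e+01  1.87849259e+01  8.63697855e+01 -1.41803818e-02
  7.48509521e+01  6.61580849e+01]
cam [ 574.9770608  -139.40617595  397.68997716] [[-1.05342530e-03 -9.99999439e-01  1.07226745e-04]
 [-9.64261193e-01  1.04418760e-03  2.64951433e-01]
 [-2.64951397e-01  1.75711954e-04 -9.64261752e-01]]
[313.66879701 186.58563276]
[313.7222675 174.6551119]
[550.02816795 146.86517803]
```

View pics/w1.png

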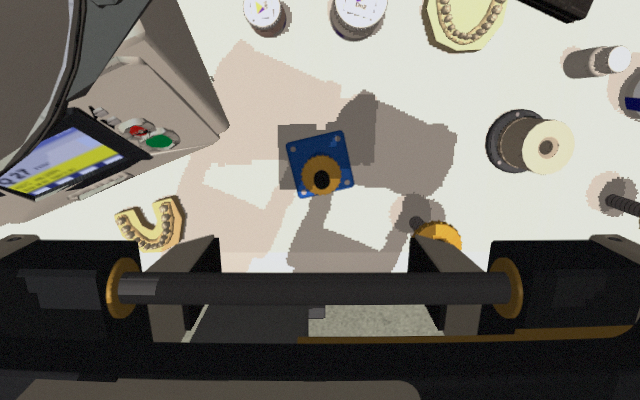

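The wrist view shows the black head at about (321,179) on the brass collar, and the bore mouth at about (547,147). A larger gauge's collar is at (438,236), well clear of the fingers.

Run:
```python
from h import *
import pickle
i=pickle.load(open("w1.pkl","rb"));im=cv2.imread("pics/w1.png");d=np.load("pics/w1.npy");s=viewer.camera_info("side")
hsv=cv2.cvtColor(im,cv2.COLOR_BGR2HSV)
def blob(m,x0,x1,y0,y1):
    r=m[y0:y1,x0:x1];n,l,st,c=cv2.connectedComponentsWithStats(r);k=1+np.argmax(st[1:,4]);return c[k]+[x0,y0],st[k]
hd,st=blob(cv2.inRange(hsv,(0,0,0),(180,255,45)),305,340,160,198);print("head",hd,st,onplane(i,hd,93),d[int(hd[1]),int(hd[0])])
br,st=blob(cv2.inRange(hsv,(12,120,60),(30,255,255)),295,345,150,200);
m=cv2.inRange(hsv,(12,120,60),(30,255,255))[150:200,295:345];c=max(cv2.findContours(m,0,1)[0],key=cv2.contourArea);e=cv2.minEnclosingCircle(c);u=np.array(e[0])+[295,150];print("collar",u,e[1],onplane(i,u,70))
b,st=blob(cv2.inRange(hsv,(105,150,50),(125,255,255)),270,370,115,210);bx=np.array([st[0]+270+st[2]/2,st[1]+115+st[3]/2]);print("blue",bx,onplane(i,bx,10))
g=hsv[...,2];m=(g<150).astype(np.uint8)*255
bo,st=blob(m[:, :],535,560,136,158);print("bore",bo,st,onplane(i,bo,60))
m=cv2.inRange(hsv,(10,15,170),(35,120,255))[115:180,515:580];c=max(cv2.findContours(m,0,1)[0],key=cv2.contourArea);e=cv2.fitEllipse(c);u=np.array(e[0])+[515,115];print("ringtop",u,e[1],onplane(i,u,60))
print("two head",two(i,hd,s,(362.25,230.5)),"two bore",two(i,u,s,(384,185.5)))
a=np.hstack([cv2.resize(im[140:210,290:360],None,fx=5.5,fy=5.5),cv2.resize(im[112:182,510:580],None,fx=5.5,fy=5.5)]);cv2.imwrite("pics/crop2.png",a)
```

```text
head [321.19545455 179.21363636] [  9  10  15  19 220] [ 510.42492481 -145.6380775    93.        ] 310.34308
collar [320.78340149 174.65991974] 19.794504165649414 [ 509.9416396  -145.70121279   70.        ]
blue [320.  164.5] [ 509.49695509 -145.94155977   10.        ]
bore [545.56687898 146.92356688] [  4   4  14  15 157] [ 535.89528198 -365.42820669   60.        ]
ringtop [548.11206436 147.17419815] (48.46525192260742, 57.58943176269531) [ 535.67806056 -368.08099388   60.        ]
two head (array([ 508.68236126, -146.4094221 ,   91.38705638]), np.float64(3.107713031775115)) two bore (array([ 534.95113005, -371.49431893,   55.23864911]), np.float64(0.4503557274380619))
```

View pics/crop2.png

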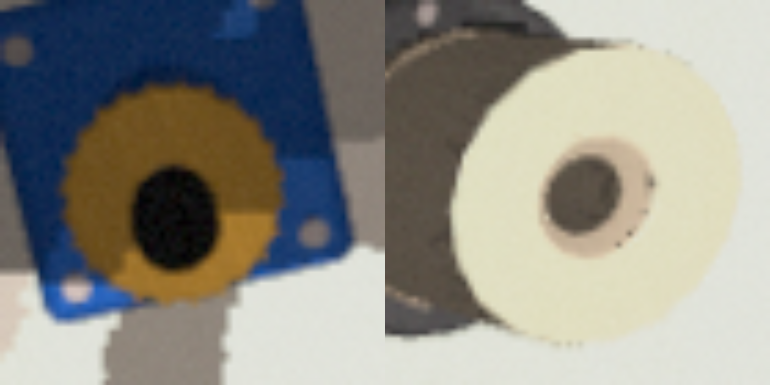

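Wrist view, head-to-collar and side rays agree: the gauge is at about (509.7,-145.8) and the bore at about (535.7,-368). Now I'll grasp the head with the fingertips just above the collar, and lift.

Run:
```python
from h import *
eoat.grip(50,30)
env.move_l([509.7,-145.8,110],[180,0,0])
env.move_l([509.7,-145.8,73.5],max_speed=60)
s=sensors.sense();print(s["time"],s["tcp_pos"],s["ft_force"])
eoat.grip(5,35)
s=sensors.sense();print(s["time"],s["tcp_pos"],s["ft_force"],s["finger_gap"],s["finger_force"])
env.move_l([509.7,-145.8,158],max_speed=80)
s=sensors.sense();print(s["time"],s["tcp_pos"],s["ft_force"],s["ft_torque"],s["finger_gap"],s["finger_force"])
env.move_l([535.7,-368,158],max_speed=150)
s=sensors.sense();print(s["time"],s["tcp_pos"],s["ft_force"],s["finger_gap"])
im=[]
for n in("scene","side"):
    p,d=viewer.camera(n);i=viewer.camera_info(n);u,v=project(i,[535.7,-368,100]).astype(int)
    cv2.imwrite(f"pics/{n}2.png",p[:,:,::-1]);print(n,u,v)
    x=max(u-40,0);y=max(v-50,0);im.append(cv2.resize(p[y:y+100,x:x+80,::-1],None,fx=5,fy=5,interpolation=cv2.INTER_CUBIC));print(x,y)
cv2.imwrite("pics/c3.png",np.hstack(im))
```

```text
4.6667 [ 509.84601118 -145.86569875   73.51722014] [-0.38345836 -0.6170706   0.40675783]
5.35 [ 509.75128583 -145.8482705    73.56478889] [ 0.07107179 -0.15115781  0.94457129] 13.071612729368171 34.997060894966125
6.5583 [ 509.36811662 -145.67685089  157.43379218] [ 0.42152307  0.07119921 -0.37400747] [ 0.01456958  0.03165253 -0.06047345] 12.929901198914596 34.99438941478729
8.2 [ 535.77852437 -367.33600311  158.1308162 ] [ 0.18731194 -0.22132561 -1.1663142 ] 12.753056671264561
scene 336 233
296 183
side 384 171
344 121
```

View pics/c3.png

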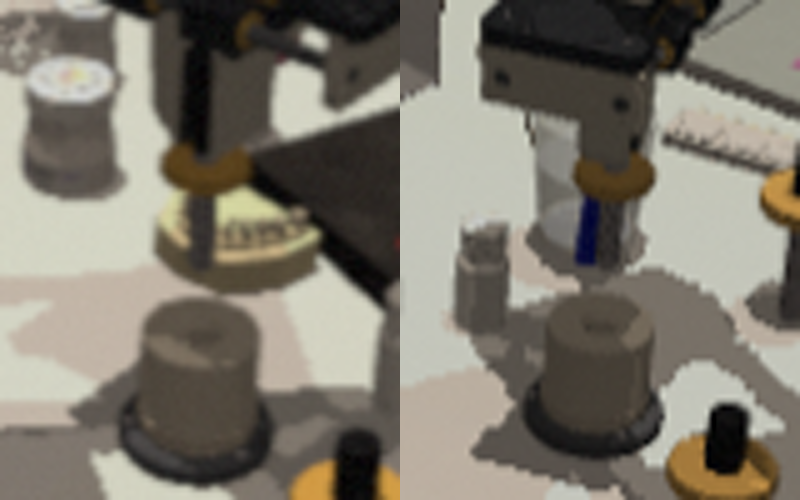

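The gauge is held upright above the ring. In the scene view the tip is at about (336.2,236.2) and the hole at (337,249). In the side view the tip is at about (386,174) and the hole at (384.8,185.8). I'll triangulate the tip and the bore in the same views.

Run:
```python
from h import *
s=viewer.camera_info("scene");i=viewer.camera_info("side")
print("tip",two(s,(336.2,236.2),i,(386,174)),"bore",two(s,(337,249),i,(384.8,185.8)))
for n,c,a,b in(("scene",s,(336.2,236.2),(337,249)),("side",i,(386,174),(384.8,185.8))):
    print(n,"tip@94.5",onplane(c,a,94.5),"bore@60",onplane(c,b,60), "expected px tip/bore",project(c,[535.7,-368,94.5]),project(c,[535.7,-368,60]))
```

```text
tip (array([ 531.9991939 , -368.39353488,   93.77372054]), np.float64(2.118492713791221)) bore (array([ 533.75771318, -370.18745445,   57.88871719]), np.float64(4.502635462598396))
scene tip@94.5 [ 532.72021075 -368.6781068    94.5       ] bore@60 [ 534.66377898 -371.28437836   60.        ] expected px tip/bore [336.79450896 235.49573184] [336.12426072 248.20222058]
side tip@94.5 [ 530.63303642 -366.11839501   94.5       ] bore@60 [ 530.67196318 -364.83926689   60.        ] expected px tip/bore [384.29117431 173.1252224 ] [383.30735526 184.64507284]
```

The tip is within about 2 mm of the bore axis, slightly towards -x, so the funnel will capture it. I'll descend in guarded steps and comply with any side force.

```bash
cat >> h.py <<'E'
def force(n=3):
    f=[]
    for _ in range(n): env.wait(0.02); f.append(sensors.sense()["ft_force"])
    return np.mean(f,0)
E
python3 - <<'E'
from h import *
x,y=537.0,-368.0
env.move_l([x,y,127],max_speed=80)
f0=force(5);print(f0)
z=127
while z>106:
    z-=1.5
    env.move_l([x,y,z],max_speed=40)
    f=force()-f0; s=sensors.sense();print(round(z,1),np.round(s["tcp_pos"],1),f.round(1),round(s["time"],1))
    if f[2]>8 or np.hypot(*f[:2])>10: break
    x+=np.clip(0.1*f[0],-.5,.5) if abs(f[0])>1.5 else 0; y+=np.clip(0.1*f[1],-.5,.5) if abs(f[1])>1.5 else 0
E
```

```text
[ 0.16270399 -0.17105845 -0.61989054]
125.5 [ 537.  -368.1  125.7] [-0.3  0.4 -0.8] 9.2
124.0 [ 537. -368.  124.] [0.2 0.2 0.2] 9.5
122.5 [ 537.  -368.   122.4] [-0.3  0.1 -0.2] 9.8
121.0 [ 537.  -368.   120.9] [-0.5  0.2  0.1] 10.1
119.5 [ 536.9 -368.   119.4] [-0.1  0.3 -0.1] 10.4
118.0 [ 537. -368.  118.] [-0.1  0.1  0.2] 10.7
116.5 [ 537.  -368.   116.4] [-0.5 -0.2 -0.5] 11.0
115.0 [ 537.  -368.   114.9] [-0.1  0.   0.2] 11.3
113.5 [ 537.  -368.   113.4] [ 0.1 -0.1 -0. ] 11.6
112.0 [ 537.  -368.   111.9] [-0.4  0.2 -0.4] 11.9
110.5 [ 537.  -368.   110.4] [-0.7 -0.2  0.1] 12.2
109.0 [ 537.  -368.2  109.1] [0.  0.  0.7] 12.5
107.5 [ 537.  -368.1  107.4] [-0.1 -0.7  0.6] 12.8
106.0 [ 536.9 -368.   105.6] [-0.3 -1.1 -0.5] 13.1
```

Run:
```python
from h import *
im=[]
for n in("scene","side"):
    p,d=viewer.camera(n);i=viewer.camera_info(n);u,v=project(i,[535.7,-368,80]).astype(int)
    im.append(cv2.resize(p[v-50:v+50,u-40:u+40,::-1],None,fx=5,fy=5,interpolation=cv2.INTER_CUBIC))
cv2.imwrite("pics/c4.png",np.hstack(im));print(sensors.sense()["finger_gap"])
```

```text
13.198808089345171
```

View pics/c4.png

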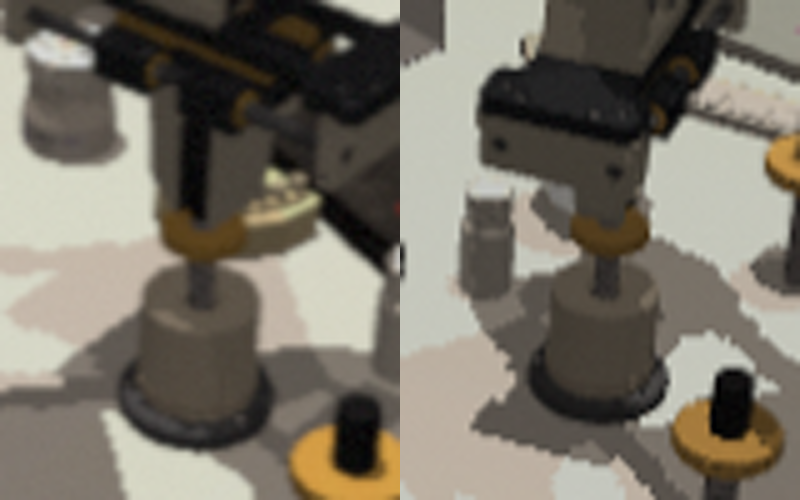

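The rod is going straight into the bore in both views. Next is a guarded push to the bottom.

Run:
```python
from h import *
x,y=537.0,-368.0
f0=np.array([0,-.1,-.65]);z=105.7;h=[]
while z>79.5:
    z-=0.6 if not h or h[-1]<7.5 else 0.3
    env.move_l([x,y,z],max_speed=15)
    f=force(2)-f0; s=sensors.sense();h.append(f[2]);print(round(z,1),np.round(s["tcp_pos"],1),f.round(1),round(s["time"],1))
    if f[2]>12.5 or np.hypot(*f[:2])>10: break
    if s["time"]>30: break
```

```text
105.1 [ 537.  -367.9  105. ] [ 0.4 -0.5 -0.1] 13.5
104.5 [ 537.  -368.   104.6] [-0.6 -0.6  1.3] 13.8
103.9 [ 537.  -368.   103.9] [-0.3 -0.6  1.6] 14.1
103.3 [ 537.  -368.   103.2] [-0.5  0.   2.4] 14.4
102.7 [ 537.  -368.   102.6] [ 0.  -0.4  1.3] 14.6
102.1 [ 536.9 -368.   101.9] [-0.9  0.1  1. ] 14.9
101.5 [ 536.9 -368.   101.4] [-0.3 -0.1  1.9] 15.2
100.9 [ 537.  -368.   100.8] [-0.1 -0.3  1.2] 15.5
100.3 [ 537.  -368.   100.2] [ 0.2 -0.2  1. ] 15.8
99.7 [ 536.9 -368.    99.6] [-0.5 -0.2  1.3] 16.1
99.1 [ 537.  -368.    99.1] [-0.  -0.2  1.5] 16.3
98.5 [ 537.  -368.    98.4] [-0.6  0.2  1.9] 16.6
97.9 [ 537.  -368.    97.9] [-0.1 -1.   1.8] 16.9
97.3 [ 537.  -368.    97.2] [-0.3  0.1  1.3] 17.2
96.7 [ 537.  -368.    96.6] [ 0.7 -1.   1.1] 17.5
96.1 [ 537. -368.   96.] [-0.3 -0.3  1.5] 17.8
95.5 [ 537.  -368.    95.4] [-0.3 -0.2  1.5] 18.0
94.9 [ 537.  -368.    94.8] [-1.  -0.8  1.5] 18.3
94.3 [ 537.  -368.    94.2] [-0.7 -0.9  1.8] 18.6
93.7 [ 537.  -368.    93.6] [ 0.1 -0.1  1.1] 18.9
93.1 [ 536.9 -368.    93. ] [-0.5 -0.8  1.5] 19.2
92.5 [ 537.  -368.    92.5] [-0.6 -0.5  1.7] 19.5
91.9 [ 537.  -368.    91.9] [-0.7 -0.6  1.6] 19.7
91.3 [ 537.  -368.    91.2] [-0.2 -0.3  1.6] 20.0
90.7 [ 536.9 -368.    90.5] [-0.3 -0.5  1.4] 20.3
90.1 [ 537. -368.   90.] [-0.  -0.6  1.9] 20.6
89.5 [ 537.  -368.    89.5] [-0.6 -0.1  2.8] 20.9
88.9 [ 537.  -368.1   88.9] [-0.5 -0.8  2.9] 21.2
88.3 [ 537.1 -368.1   88.6] [-1.3  0.3  5.9] 21.4
87.7 [ 537.3 -368.2   88.5] [-1.2  0.2  8.5] 21.7
87.4 [ 537.4 -368.2   88.5] [-1.2  1.   9.7] 22.0
87.1 [ 537.5 -368.2   88.4] [-1.5  1.7 10.6] 22.3
86.8 [ 537.6 -368.2   88.4] [-2.3  1.1 12. ] 22.6
86.5 [ 537.7 -368.3   88.4] [-2.2  2.4 13.2] 22.9
```

Firm contact at TCP z about 88.45, a depth of about 35 mm, with a 13 N push. I'll unload, open to just clear of the head, and push the collar down with the fingertips.

Run:
```python
from h import *
x,y=537.0,-368.0
env.wait(0.2)
env.move_l([x,y,88.3],max_speed=20);print(force())
eoat.grip(26,20)
f0=force(4);print(f0,sensors.sense()["tcp_pos"],sensors.sense()["finger_gap"],sensors.sense()["time"])
z=88.3
while z>65:
    z-=1.2 if z>71 else 0.4
    env.move_l([x,y,z],max_speed=20)
    f=force(2)-f0; s=sensors.sense();print(round(z,1),np.round(s["tcp_pos"],1),f.round(1),round(s["time"],1))
    if f[2]>7.5 or np.hypot(*f[:2])>8 or s["time"]>40: break
im=[]
for n in("scene","side"):
    p,d=viewer.camera(n);i=viewer.camera_info(n);u,v=project(i,[535.7,-368,80]).astype(int)
    im.append(cv2.resize(p[v-50:v+50,u-40:u+40,::-1],None,fx=5,fy=5,interpolation=cv2.INTER_CUBIC))
cv2.imwrite("pics/c5.png",np.hstack(im))
```

```text
[-0.62748901  0.56373051  6.32989185]
[-0.32684033  0.07078978 -0.42491511] [ 536.95199934 -367.91832358   88.06978585] 26.44666848251929 23.9
87.1 [ 537.  -367.9   87. ] [0.1 0.1 0.6] 24.2
85.9 [ 537.  -368.    85.8] [0.2 0.5 0.4] 24.5
84.7 [ 537.  -368.    84.6] [-0.1 -0.   0.3] 24.8
83.5 [ 537.  -368.    83.4] [0.4 0.3 0.1] 25.0
82.3 [ 537.  -368.    82.2] [ 0.6 -0.1  0.3] 25.3
81.1 [ 537.  -368.    81.1] [ 0.6 -0.6  1.4] 25.6
79.9 [ 537.  -368.    79.9] [ 0.9 -0.8  0.8] 25.9
78.7 [ 537.  -368.    78.6] [ 0.5 -0.2  1.1] 26.2
77.5 [ 537.  -368.    77.4] [-0.4  0.   1.4] 26.4
76.3 [ 537.  -368.    76.2] [ 0.2 -0.6  1.6] 26.7
75.1 [ 536.9 -368.    75. ] [ 0.7 -0.7  0.9] 27.0
73.9 [ 536.9 -368.    73.8] [ 0.1 -0.4  1.5] 27.3
72.7 [ 537.  -368.    72.6] [ 0.8 -0.2  1.4] 27.6
71.5 [ 536.9 -368.    71.4] [1.1 0.3 1.1] 27.9
70.3 [ 536.9 -368.    70.2] [ 0.2 -1.   1.1] 28.1
69.9 [ 537.  -368.    69.9] [ 0.7 -1.1  1.2] 28.4
69.5 [ 537.  -368.    69.5] [ 0.1 -0.7  2.2] 28.7
69.1 [ 537.  -368.    69.1] [ 0.4 -0.1  2.2] 29.0
68.7 [ 537.  -368.    68.7] [ 0.4 -1.5  1.6] 29.3
68.3 [ 537.  -368.    68.4] [ 0.3 -0.1  2.2] 29.6
67.9 [ 537.1 -368.1   68.3] [-0.8  0.6  6.3] 29.9
67.5 [ 537.1 -368.1   68.3] [-1.1  0.8  7.4] 30.1
67.1 [ 537.1 -368.1   68.3] [-1.1  1.3  9.6] 30.4
```

View pics/c5.png

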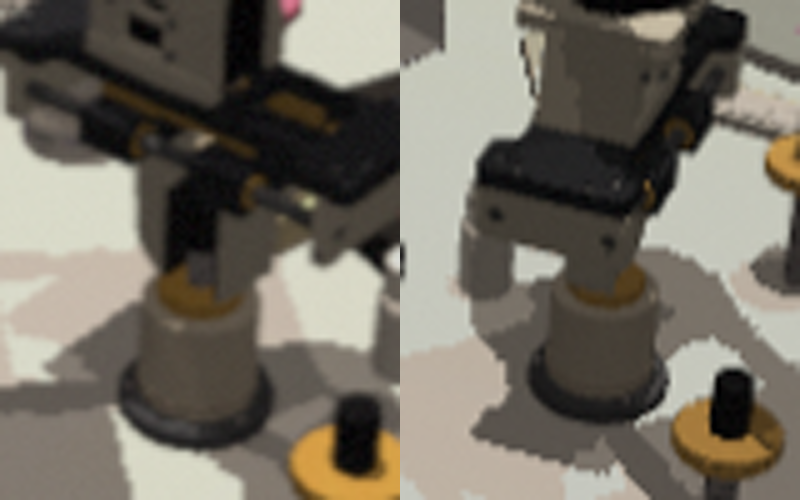

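The collar stopped hard at TCP z 68.3, which is the ring top plus its 8 mm thickness. Both views show it lying on the ring. I'll retreat and check.

Run:
```python
from h import *
x,y=537.0,-368.0
env.move_l([x,y,69.5],max_speed=20)
eoat.grip(34,20)
env.move_l([x,y,160],max_speed=80)
env.move_l([x-90,y,220],max_speed=150)
im=[]
for n in("scene","side"):
    p,d=viewer.camera(n);i=viewer.camera_info(n);u,v=project(i,[535.7,-368,80]).astype(int)
    im.append(cv2.resize(p[v-50:v+50,u-40:u+40,::-1],None,fx=5,fy=5,interpolation=cv2.INTER_CUBIC));print(n,"expect head top (crop)",(project(i,[536.5,-368,109])-[u-40,v-50])*5,"collar top",(project(i,[536.5,-368,68])-[u-40,v-50])*5)
cv2.imwrite("pics/c6.png",np.hstack(im));s=sensors.sense();print(s["time"],s["ft_force"])
```

```text
scene expect head top (crop) [206.543237   199.35846578] collar top [202.49913754 275.66996178]
side expect head top (crop) [207.00531274 200.45060599] collar top [201.14141113 269.65559196]
33.45 [ 0.72598608 -0.03261316 -0.19680596]
```

View pics/c6.png

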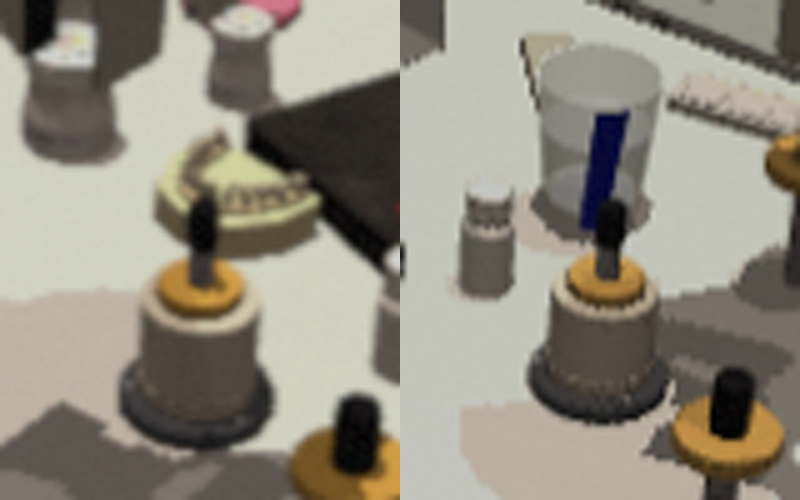

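The gauge stands upright with its head top at (203,197) and (612,203) in the crop, where a bottomed rod should be. The collar is flat on the ring and the bystanders haven't moved, so I'm handing in.

```bash
python3 -c "
from h import *
print(job.close_job())"
```

```text
the job is handed in; nothing more can be done
None
```

The job is handed in with no verdict returned: the gauge stands bottomed in the ring, collar flat on its top, channel about 35 mm deep, with the highest push I measured about 13 N.

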